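# Stand the brown egg in the navy egg cup

## Robot

A 7-joint arm with a two-finger parallel gripper is mounted at the origin on the work surface. World frame = base frame: x ahead of the robot, y to its left, z up, the work surface at z = 0. Lengths are in m, angles in rad, forces in N, time in s.
With the tool pointing down it reaches from about 0.35 to 0.775 m from the base axis. Payload 3.1 kg.
Tool frame: the origin (TCP) lies at the very end of the fingers, on their centre line; the grasp point (between the pads) lies 19 mm behind it; z points along the fingers, y is the line along which they close (so a half turn about z gives the same grasp; the last joint's range is limited). The gripper opens to 85 mm and grips with 20 to 120 N. Pads are 22 mm wide; open, the fingers measure 114 mm over their backs; the gripper's body (76 mm by 85 mm) begins 54 mm behind the grasp point. The pads swing forward as they close: fully open they stand 13 mm farther back than shut.
Start: joints at [-1.312, 0.311, 0.014, 1.512, -0.004, 1.319, -0.027], TCP at [0.163, 0.525, 0.203] pointing down, gripper open.
Joint ranges: [-2.7, 2.7], [-0.3, 1.91], [-1.27, 1.3], [0.12, 2.57], [-1.44, 4.58], [0.2, 2.03], [-3.05, 3.05]. Speed limits (rad/s): [2.79, 2.79, 3.14, 3.14, 3.14, 3.14, 3.14].

## Interface

Orientations are given as a unit quaternion [w, x, y, z].
In Python, from rig import * gives the robot as it stands.
- The arm moves only by the tool move_arm, never from a script. Its argument "rows" is a list of rows, each a list of 7 numbers: the turn, a rotation vector about the tool's x, y, z in rad, then the shift along the tool's x, y, z in m, then the closure, from -1 (fully open) to 1 (shut). A call has 1 to 20 rows; each row is the pose to reach, as a shift and turn from the pose commanded when the call began, along the tool's axes at that moment; what a row does not reach only later rows make up. A row lasts 1/10 s, in which the tool goes at most 50 mm and 8.59 degrees, less where a joint would pass 70% of its speed; a pose out of reach is approached as far as the arm can. A call with a gripper value outside its range is refused whole. The fingers move at their own pace and stop on an object; "force" is the grip in N (left out, the last holds). Time passes only in rows, so rows that repeat a pose let the fingers close. It gives the time, the measured TCP pose, the force, the opening and the grip force at its end, in the units of the state.
- observe(): the state, without advancing time (a new reading comes with each control period).
- snapshot(name): name is "scene" or "top" or "wrist"; returns a dict with "pixels" (400x640x3 uint8, red, green, blue), "intrinsics" (3x3 intrinsics, pixels), "xyz" and "attitude" of the camera in the world; the wrist camera has in their place "T_tool_cam" (4x4, takes a point from camera to tool coordinates, whose origin is the TCP and whose axes are the flange's). Camera axes: x right, y down, z forward; pixel columns grow to the right and rows downward; lengths in m; the calibration is good to about 2 mm. The wrist camera is an equidistant fisheye: a pixel r from the principal point sees the ray r / f radians off the axis. A picture is of the moment at which its call begins: read the wrist's pose just before it. There is no depth.
- job_done(): hands the job in; it is judged then, once.
The state is a dict: "clock": time; "joint_pos": joint angles; "qvel": joint speeds; "joint_efforts": joint torques, N m; "tcp_pos": TCP position; "tool_rot": TCP orientation; "contact_force": force on the tool from outside, world axes, zero at the start; "torque": the same for the moment, N m; "width": finger opening in m; "grip_force": force on a finger pad.
Only numpy, scipy, OpenCV 4.12 (cv2) and the standard library are available. Lean on these libraries where they do the work, as an engineer would, in place of code of your own. Each camera call takes 0.05 s, during which the arm holds its last target. There are 200 camera calls.

## Task

Take the brown egg from the wooden egg board and stand it upright, pointed end down as it is now, in the navy egg cup, then let go of it. Set it down gently rather than letting it fall, leave the white egg and the pale blue egg where they are in the board, and leave the navy cup standing upright on the sill.

Things in the scene. Friction and masses are not known exactly. Their poses are not given: they have to be found in the camera images.
- brown_egg_center (a point): Centre (half-way up) of the brown egg: rigid, 60 g, 44 mm wide, 58 mm tall, standing pointed tip down in a hole of a fixed wooden board (90 x 270 mm, 22 mm thick, three holes in a row 90 mm apart). Tip 29 mm below this point, blunt top 29 mm above, widest girth 3 mm above; the board's top face is about 18 mm below it. z axis: from tip to blunt end, up
- white_egg_center (a point): Centre of the white egg, same size and stance as the brown one, in another hole of the board. To be left alone
- blue_egg_center (a point): Centre of the pale blue egg, same size and stance, in another hole of the board. To be left alone
- navy_cup: The navy ceramic egg cup, loose, 120 g, 50 mm tall, foot 48 mm wide, rim 43 mm outside, 37 mm inside. Origin: centre of its underside, z up. An egg standing in it touches inside the rim, its centre (half-way up) about 65 mm above this origin, its tip 15 mm below the rim. A white cup of the same shape and a navy mug (82 mm wide, 92 mm tall) nearby are not meant
Mind the look-alikes: they are no part of the job. What is meant by the part that bears brown_egg_center is not pink, purple or red, and is the smaller of those in its own colour.

How it is judged:
At the end, for the whole second after the job is handed in: The brown egg stands at rest in the navy cup: centre within 12 mm of the cup's axis and 52 to 76 mm above its underside, blunt end up within 17 degrees. The navy cup stands on the sill, upright within 8 degrees. The white and blue eggs are within 15 mm of their start (horizontal distance between brown_egg_center and navy_cup below 0.012 m and z of brown_egg_center in the frame of navy_cup between 0.052 and 0.076 m and angle between brown_egg_center's own z axis and vertical below 0.3 rad and angle between navy_cup's own z axis and vertical below 0.15 rad and height (world z) of navy_cup below 0.008 m and linear speed of brown_egg below 0.03 m/s and distance of each of white_egg_center, blue_egg_center from where it was at the start of the episode below 0.015 m); the robot touches nothing.
It fails at once if the brown egg is let fall (it moves faster than 0.6 m/s, a free fall of about 2 cm, while nothing grips it) (linear speed of brown_egg above 0.6 m/s and contact force between brown_egg and the fingers below 0.1 N).
It fails at once if the white or the pale blue egg is moved 30 mm or more (distance of any of white_egg_center, blue_egg_center from where it was at the start of the episode above 0.03 m).
It also fails if it takes over 38 s, if anything falls off the work surface, if the arm or the gripper's body presses on something with over 40 N, if the wrist force passes 120 N, or if a joint passes its speed limit or range.

## Working session

There is one attempt and no reset: what is moved stays moved. The work goes in short steps, Python scripts to look and compute and a tool call to move; the robot and the scene stay as the last step left them, time stands still between calls to the robot, and variables do not carry over. Pictures are saved under pics/ and viewed, at most 10 in all, crops included, and the job is handed in when it is done.

Besides the shell and the picture viewer there is one more tool, called after ">>>" as name([rows], argument=value, ...), one row to a line, values as JSON. move_arm: Moves the arm, as the interface text tells. Its arguments: {"type":"object","properties":{"rows":{"type":"array","items":{"type":"array","items":{"type":"number"}}},"force":{"type":"number"}},"required":["rows"]}

```bash
mkdir -p pics; ls; python3 - <<'E'
from rig import *
import cv2,json
print(observe())
for n in("scene","top"):
    s=snapshot(n); cv2.imwrite(f"pics/{n}0.png",s["pixels"][:,:,::-1]); print(n,s["intrinsics"],s["xyz"],s["attitude"])
E
```

```text
pics
{'clock': 0.0, 'joint_pos': array([-1.31170787,  0.31171348,  0.01398066,  1.51302835, -0.0044164 ,
        1.31918201, -0.02720582]), 'qvel': array([-1.03772159e-03, -2.33970067e-04, -3.35922193e-06,  6.04162674e-04,
       -7.91366103e-04, -1.04006536e-03,  6.26997468e-05]), 'joint_efforts': array([ 6.24263575e-04, -3.79913592e+01,  1.46277775e-01, -2.30591834e+01,
        1.21330301e-02,  1.33580959e-02,  2.72485714e-06]), 'tcp_pos': array([0.16269964, 0.52457285, 0.20193938]), 'tool_rot': array([-1.34926992e-04,  1.49789374e-01,  9.88717260e-01, -1.14221501e-03]), 'contact_force': array([-1.01347262,  0.19935887, -0.85574776]), 'torque': array([ 0.02533925, -0.02417561,  0.03359721]), 'grip_force': 0.0, 'width': 0.08562183814242907}
scene [[507.2991505    0.         321.54972427]
 [  0.         507.2991505  195.20280187]
 [  0.           0.           1.        ]] [0.92718289 0.32301145 0.89060822] [-0.12229282  0.44278602  0.85288513 -0.24813699]
top [[462.86043891   0.         321.63833149]
 [  0.         462.86043891 196.12740377]
 [  0.           0.           1.        ]] [0.29846236 0.01044197 0.98733538] [-0.08120205  0.71827154 -0.68616104  0.08170224]
```

View pics/scene0.png

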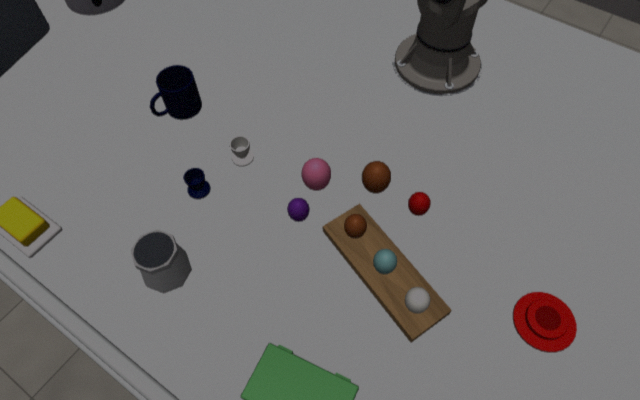

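View pics/top0.png

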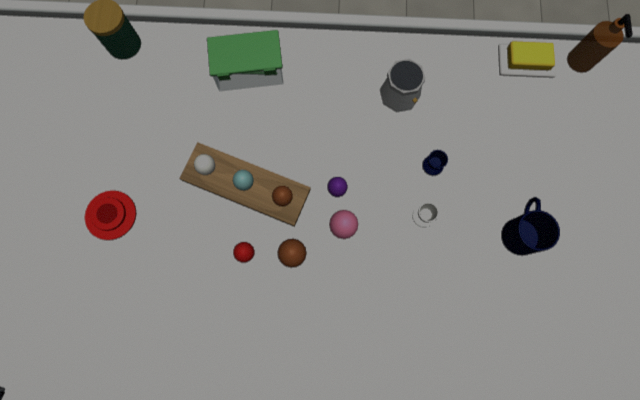

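Candidates (scene / top pixels): the brown egg in the board (355,226)/(283,196), the large brown ball (376,177)/(292,253), and the pink (316,173)/(344,224), purple (298,209)/(338,187) and red (419,203)/(244,252) balls. I choose the smaller brown one, in the board. For the cup, navy is at (197,184)/(435,162); I reject the white cup (241,150)/(426,214) and the navy mug (180,92)/(530,232).

```bash
cat > h.py <<'E'
from rig import *
import cv2,numpy as np
from scipy.spatial.transform import Rotation as R
def rot(q): return R.from_quat(np.array(q)[[1,2,3,0]]).as_matrix()
def ray(s,p):
    d=np.linalg.inv(s["intrinsics"])@[p[0],p[1],1]; d=rot(s["attitude"])@d
    return np.array(s["xyz"]),d/np.linalg.norm(d)
def onplane(s,p,z):
    o,d=ray(s,p); return o+d*(z-o[2])/d[2]
def tri(a,pa,b,pb):
    o1,d1=ray(a,pa);o2,d2=ray(b,pb)
    t=np.linalg.lstsq(np.c_[d1,-d2],o2-o1,rcond=None)[0]
    x,y=o1+t[0]*d1,o2+t[1]*d2
    return (x+y)/2,np.linalg.norm(x-y)
def blob(img,near,f,r=30):
    """centroid of the mask part round a pixel, by HSV test f(h,s,v)"""
    h,s,v=[c.astype(int) for c in cv2.split(cv2.cvtColor(img,cv2.COLOR_RGB2HSV))]
    m=f(h,s,v).astype(np.uint8)
    n,l,st,c=cv2.connectedComponentsWithStats(m)
    k=[i for i in range(1,n) if st[i,4]>30]
    i=min(k,key=lambda i:np.hypot(*(c[i]-near)))
    return c[i],st[i],(l==i)
E
python3 - <<'E'
from h import *
a,b=snapshot("scene"),snapshot("top")
print("scene brown hsv",cv2.cvtColor(a["pixels"],cv2.COLOR_RGB2HSV)[226,355],cv2.cvtColor(a["pixels"],cv2.COLOR_RGB2HSV)[290,430],"wood",cv2.cvtColor(a["pixels"],cv2.COLOR_RGB2HSV)[318,430])
br=lambda h,s,v:(h<14)&(h>3)&(s>170)&(v>25)
bl=lambda h,s,v:(h>80)&(h<100)&(s>60)
wh=lambda h,s,v:(s<40)&(v>165)
nv=lambda h,s,v:(h>108)&(h<128)&(s>150)
for n,f,p,q in(("brown",br,(355,226),(283,196)),("big",br,(376,177),(292,253)),("blue",bl,(385,262),(243,180)),("navy",nv,(197,184),(435,162))):
    ca,sa,_=blob(a["pixels"],p,f);cb,sb,_=blob(b["pixels"],q,f)
    print(n,ca,sa,cb,sb,*tri(a,ca,b,cb))
print("white",*tri(a,(418,300),b,(204,164)))
# cup: foot disc low / rim high
print("foot",onplane(a,(199,189),.003),onplane(b,(432,165),.003),"rim",onplane(a,(194,177),.05),onplane(b,(438,158),.05))
c=np.hstack([cv2.resize(a["pixels"][190:260,310:400],None,fx=4,fy=4,interpolation=cv2.INTER_CUBIC),cv2.resize(a["pixels"][160:230,160:250],None,fx=4,fy=4,interpolation=cv2.INTER_CUBIC)])
c=np.vstack([c,np.hstack([cv2.resize(b["pixels"][160:230,240:330],None,fx=4,fy=4,interpolation=cv2.INTER_CUBIC),cv2.resize(b["pixels"][130:200,390:480],None,fx=4,fy=4,interpolation=cv2.INTER_CUBIC)])])
cv2.imwrite("pics/crop1.png",np.clip(c[:,:,::-1].astype(int)*1.5,0,255))
E
```

```text
scene brown hsv [ 10 171  82] [ 15 123  83] wood [ 15 121 101]
brown [354.96648045 225.18994413] [345 214  22  24 358] [282.08762887 196.02061856] [273 186  19  20 194] [0.51681107 0.09811329 0.04206344] 0.0009324612011956477
big [376.01913043 176.11478261] [363 162  27  30 575] [291.73297003 252.31607629] [279 240  26  26 367] [0.39961421 0.07115195 0.04412221] 0.0018500344887444134
blue [384.69974555 260.81424936] [374 250  22  23 393] [242.87455197 179.75268817] [234 170  19  20 279] [0.54798647 0.18314455 0.04274686] 0.0012239749013503761
navy [196.73623853 183.49770642] [185 169  24  29 436] [434.61333333 162.528     ] [423 151  24  24 375] [ 0.6118242  -0.22763111  0.02194785] 0.0009140829878264971
white [0.5786161  0.26918055 0.04256174] 0.0023347582178116022
foot [ 0.61227813 -0.22582645  0.003     ] [ 0.61221655 -0.22685054  0.003     ] rim [ 0.61343191 -0.22463137  0.05      ] [ 0.61338071 -0.22842181  0.05      ][ WARN:0@0.401] global loadsave.cpp:1063 imwrite_ Unsupported depth image for selected encoder is fallbacked to CV_8U.
```

View pics/crop1.png

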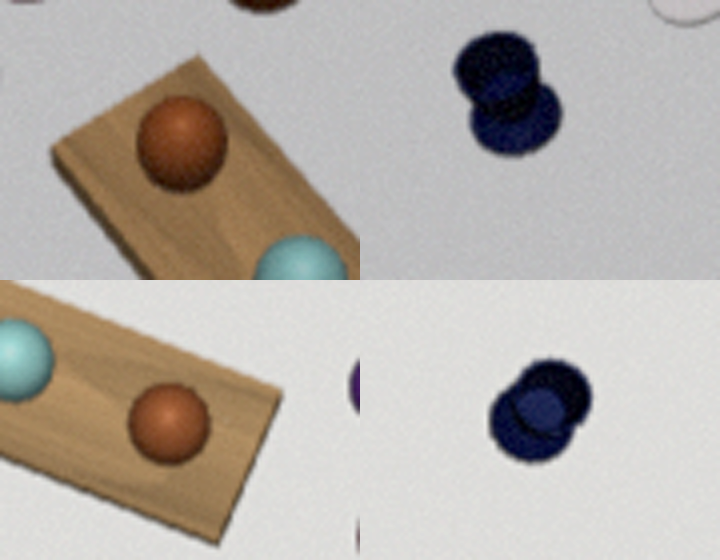

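```bash
cat >> h.py <<'E'
def delta(p,yaz=None):
    """turn about tool z and shift in tool axes to TCP p, tool y at azimuth yaz (mod pi)"""
    o=observe(); M=rot(o["tool_rot"]); sh=M.T@(np.array(p)-o["tcp_pos"])
    az=np.arctan2(M[1,1],M[0,1]); t=0 if yaz is None else -(yaz-az)
    tilt=np.cross(M[:,2],[0,0,-1])
    print("turn",t,"shift",sh.round(4),"tilt fix in tool axes",(M.T@tilt).round(4),"az",az,"tcp",o["tcp_pos"].round(4),"j",o["joint_pos"].round(2),"t",o["clock"],"w",o["width"])
E
python3 - <<'E'
from h import *
delta([.517,.098,.15],np.arctan2(-.031,.085))
E
```

```text
turn 1.6198072760544433 shift [-0.4648 -0.3027  0.0528] tilt fix in tool axes [-0.0014  0.0001 -0.    ] az 1.2700919856879356 tcp [0.1628 0.5249 0.2023] j [-1.31  0.31  0.01  1.51 -0.    1.32 -0.03] t 0.2 w 0.08553355034358205
```

>>> move_arm([
  [0,0,0.13,-0.0387,-0.0252,0,-1],
  [0,0,0.27,-0.0775,-0.0505,0,-1],
  [0,0,0.4,-0.116,-0.0757,0,-1],
  [0,0,0.54,-0.155,-0.101,0.01,-1],
  [0,0,0.67,-0.194,-0.126,0.02,-1],
  [0,0,0.81,-0.232,-0.151,0.03,-1],
  [0,0,0.94,-0.271,-0.177,0.04,-1],
  [0,0,1.08,-0.31,-0.202,0.053,-1],
  [0,0,1.21,-0.349,-0.227,0.053,-1],
  [0,0,1.35,-0.387,-0.252,0.053,-1],
  [0,0,1.48,-0.426,-0.278,0.053,-1],
  [0,0,1.62,-0.465,-0.303,0.053,-1],
  [0,0,1.62,-0.465,-0.303,0.053,-1],
  [0,0,1.62,-0.465,-0.303,0.053,-1],
])

```text
clock: 1.6
tcp_pos: [0.5175, 0.0968, 0.1497]
tool_rot: [0.0, 0.82, 0.572, -0.0]
contact_force: [0.2, 0.2, 0.1]
width: 0.0857
grip_force: 0.0
```

```bash
python3 - <<'E'
from h import *
delta([.517,.098,.026],np.arctan2(-.031,.085))
o=observe(); s=snapshot("wrist"); cv2.imwrite("pics/w1.png",s["pixels"][:,:,::-1]); print(s["intrinsics"],s["T_tool_cam"])
M=rot(o["tool_rot"])
T=np.array(s["T_tool_cam"]); K=s["intrinsics"]
br=lambda h,s,v:(h<14)&(h>3)&(s>170)&(v>25)
h,S,v=[c.astype(int) for c in cv2.split(cv2.cvtColor(s["pixels"],cv2.COLOR_RGB2HSV))]
n,l,st,c=cv2.connectedComponentsWithStats(br(h,S,v).astype(np.uint8))
for i in range(1,n):
    if st[i,4]>100:
        x=(st[i,0]+st[i,2]/2,st[i,1]+st[i,3]/2)
        for q in (c[i],x):
            d2=(np.array(q)-K[:2,2])/K[0,0]; th=np.hypot(*d2); d=np.r_[d2/th*np.sin(th),np.cos(th)]
            dw=M@T[:3,:3]@d; ow=M@T[:3,3]+o["tcp_pos"]
            print(q,st[i],ow+dw*(.041-ow[2])/dw[2])
E
```

```text
turn -0.002956343195553046 shift [ 0.001  -0.0008  0.1237] tilt fix in tool axes [-0.0004  0.0007  0.    ] az -0.3526716335620607 tcp [0.5175 0.0968 0.1497] j [-0.66  0.33  0.57  1.68 -0.19  1.19 -0.4 ] t 1.6 w 0.08570044034852958
[[309.70691629   0.         320.83944268]
 [  0.         309.70691629 203.1079872 ]
 [  0.           0.           1.        ]] [[ 8.95990975e-04 -9.51498757e-01 -3.07651285e-01  7.84629554e-02]
 [ 9.99999388e-01  6.52917900e-04  8.93023597e-04 -3.83209692e-04]
 [-6.48839811e-04 -3.07651896e-01  9.51498760e-01 -1.69610899e-01]
 [ 0.00000000e+00  0.00000000e+00  0.00000000e+00  1.00000000e+00]]
[321.19382392 189.55321945] [ 299  167   45   46 1522] [0.51824235 0.09835101 0.041     ]
(np.float64(321.5), np.float64(190.0)) [ 299  167   45   46 1522] [0.51836148 0.09784686 0.041     ]
[222.80790274 248.39878419] [ 197  225   53   52 1645] [0.40105053 0.07470121 0.041     ]
(np.float64(223.5), np.float64(251.0)) [ 197  225   53   52 1645] [0.40036326 0.07174693 0.041     ]
```

View pics/w1.png

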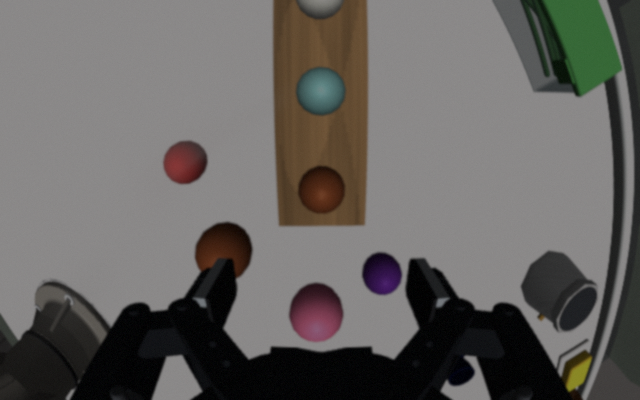

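The wrist view shows the brown egg at (321,190), at the near end of the board. The fingers straddle the row and the path down is clear.

>>> move_arm([
  [0,0,0,0.001,0,0.03,-1],
  [0,0,0,0.001,0,0.06,-1],
  [0,0,0,0.001,0,0.085,-1],
  [0,0,0,0.001,0,0.105,-1],
  [0,0,0,0.001,0,0.118,-1],
  [0,0,0,0.001,0,0.123,-1],
  [0,0,0,0.001,0,0.123,-1],
  [0,0,0,0.001,0,0.123,0],
  [0,0,0,0.001,0,0.123,0.2],
  [0,0,0,0.001,0,0.123,0.4],
  [0,0,0,0.001,0,0.123,0.6],
  [0,0,0,0.001,0,0.123,1],
  [0,0,0,0.001,0,0.123,1],
  [0,0,0,0.001,0,0.123,1],
  [0,0,0,0.001,0,0.123,1],
], force=30)

```text
clock: 3.15
tcp_pos: [0.519, 0.099, 0.0278]
tool_rot: [0.001, 0.819, 0.573, 0.001]
contact_force: [1.5, -0.9, 5.5]
width: 0.0316
grip_force: 28.3
```

```bash
python3 - <<'E'
from h import *
s=snapshot("wrist");o=observe();print(o["width"],o["grip_force"],o["contact_force"],o["tcp_pos"]); cv2.imwrite("pics/w2.png",np.clip(s["pixels"][60:400,120:520,::-1].astype(int)*1.8,0,255).astype(np.uint8))
s=snapshot("scene"); cv2.imwrite("pics/s2.png",cv2.resize(s["pixels"][130:330,240:480,::-1],None,fx=3,fy=3))
E
```

```text
0.03138795433598228 28.282740712165833 [0.56434007 0.18909109 5.12268526] [0.51899333 0.09900702 0.02781992]
```

View pics/w2.png

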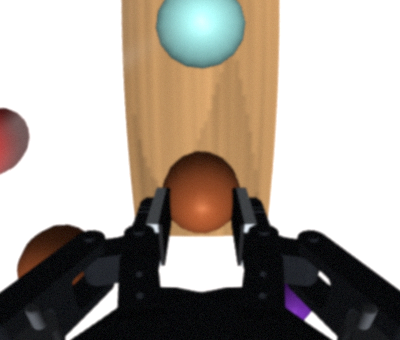

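The wrist crop shows the egg centred between the pads, but the 31 mm opening is too small for a 44 mm girth. I'll check from the side.

View pics/s2.png

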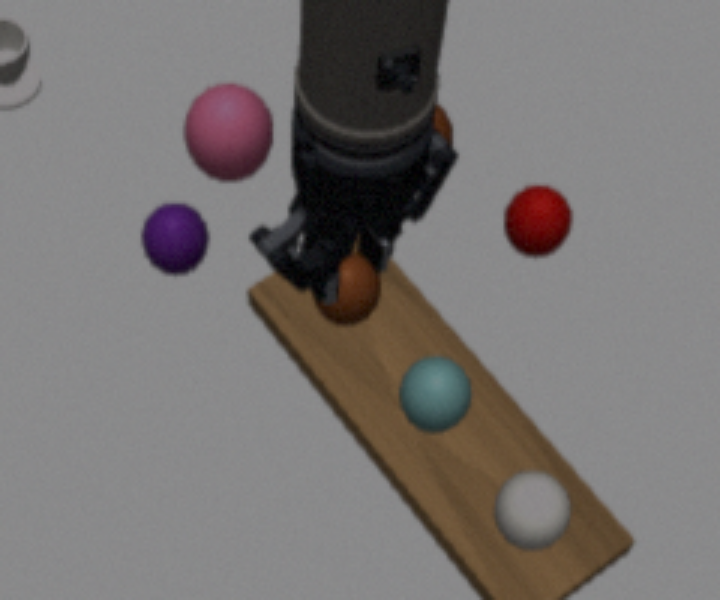

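```bash
cat >> h.py <<'E'
def wray(s,o,q):
    K=s["intrinsics"];T=np.array(s["T_tool_cam"]);M=rot(o["tool_rot"])
    d2=(np.array(q)-K[:2,2])/K[0,0]; th=np.hypot(*d2); d=np.r_[d2/th*np.sin(th),np.cos(th)]
    return M@T[:3,3]+o["tcp_pos"],M@T[:3,:3]@d
def wproj(s,p):
    """tool-frame point to wrist pixel"""
    K=s["intrinsics"];c=np.linalg.inv(s["T_tool_cam"])@np.r_[p,1]
    th=np.arctan2(np.hypot(c[0],c[1]),c[2]); return K[:2,2]+K[0,0]*th*c[:2]/np.hypot(c[0],c[1])
E
python3 - <<'E'
from h import *
o=observe();s=snapshot("wrist")
M=rot(o["tool_rot"])
for z in(0,-.01,-.019,-.03): print(z,wproj(s,[0,.016,z]),wproj(s,[.011,.016,z]))
br=lambda h,s,v:(h<14)&(h>3)&(s>170)&(v>25)
c,st,m=blob(s["pixels"],(321,250),br); print(c,st)
# expected silhouette of an egg at the start place
for q in((st[0]+st[2]/2,st[1]),c):
    a,d=wray(s,o,q)
    for z in(.041,.05,.06): print(q,z,M.T@(a+d*(z-a[2])/d[2]-o["tcp_pos"]))
print("egg at start would project",wproj(s,M.T@(np.array([.518,.098,.041])-o["tcp_pos"])))
E
```

```text
0 [347.69439671 240.36574972] [348.3003829  223.46006997]
-0.01 [349.09041187 247.64747519] [349.78539138 230.04118036]
-0.019 [350.46473868 254.85483152] [351.25551739 236.5881531 ]
-0.03 [352.31706232 264.63108409] [353.25045845 245.52384836]
[320.78294574 252.06459948] [ 284  213   74   79 4257]
(np.float64(321.0), np.int32(213)) 0.041 [ 0.02229534 -0.00014966 -0.01315664]
(np.float64(321.0), np.int32(213)) 0.05 [ 0.02552501 -0.00016332 -0.02215316]
(np.float64(321.0), np.int32(213)) 0.06 [ 0.02911354 -0.00017851 -0.03214929]
[320.78294574 252.06459948] 0.041 [-0.00115629 -0.00024664 -0.01318265]
[320.78294574 252.06459948] 0.05 [ 0.0034219  -0.00025473 -0.02217767]
[320.78294574 252.06459948] 0.06 [ 0.00850877 -0.00026372 -0.03217214]
egg at start would project [320.19896747 252.27684944]
```

```bash
python3 - <<'E'
from h import *
o=observe();s=snapshot("scene");M=rot(o["tool_rot"])
def pr(p):
    w=M@np.array(p)+o["tcp_pos"]; c=rot(s["attitude"]).T@(w-s["xyz"]); q=s["intrinsics"]@c; q=q[:2]/q[2]; return ((q-[240,130])*3).round(0)
for sy in(.016,-.016):
  for z in(0,-.01,-.02,-.03,-.04): print(sy,z,pr([.011,sy,z]),pr([-.011,sy,z]))
E
python3 - <<'E'
import cv2
i=cv2.imread("pics/s2.png")
cv2.imwrite("pics/s2c.png",cv2.resize(cv2.convertScaleAbs(i[200:350,230:460],alpha=2.2),None,fx=3,fy=3))
E
```

```text
0.016 0 [332. 325.] [312. 299.]
0.016 -0.01 [333. 317.] [313. 292.]
0.016 -0.02 [334. 310.] [313. 284.]
0.016 -0.03 [334. 302.] [313. 277.]
0.016 -0.04 [335. 294.] [314. 269.]
-0.016 0 [373. 299.] [352. 275.]
-0.016 -0.01 [374. 292.] [353. 267.]
-0.016 -0.02 [375. 284.] [354. 259.]
-0.016 -0.03 [376. 276.] [355. 251.]
-0.016 -0.04 [377. 268.] [355. 243.]
```

View pics/s2c.png

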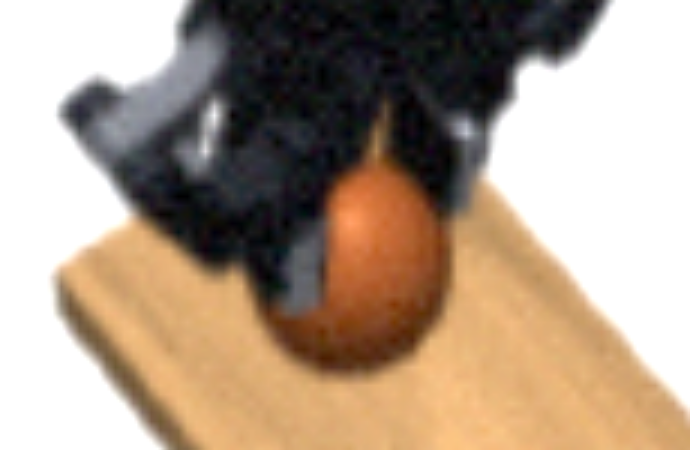

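Both views agree: the near pad's lower corner is about 30 mm behind the nominal TCP, so the grip is high on the egg. I'll open, go down about 21 mm and regrip.

>>> move_arm([
  [0,0,0,0,0,0,0],
  [0,0,0,0,0,0,-0.8],
  [0,0,0,0,0,0,-0.8],
  [0,0,0,0,0,0,-0.8],
  [0,0,0,0,0,0.004,-0.8],
  [0,0,0,0,0,0.008,-0.8],
  [0,0,0,0,0,0.012,-0.8],
  [0,0,0,0,0,0.016,-0.8],
  [0,0,0,0,0,0.02,-0.8],
  [0,0,0,0,0,0.021,-0.8],
  [0,0,0,0,0,0.021,-0.8],
])

```text
clock: 4.45
tcp_pos: [0.5175, 0.0991, 0.0057]
tool_rot: [-0.0, 0.819, 0.573, -0.0]
contact_force: [-0.2, 0.2, 1.0]
width: 0.0771
grip_force: 0.0
```

>>> move_arm([
  [0,0,0,0,0,0,-0.3],
  [0,0,0,0,0,0,-0.1],
  [0,0,0,0,0,0,0],
  [0,0,0,0,0,0,0.1],
  [0,0,0,0,0,0,0.3],
  [0,0,0,0,0,0,1],
  [0,0,0,0,0,0,1],
  [0,0,0,0,0,0,1],
], force=30)

```text
clock: 5.25
tcp_pos: [0.519, 0.0988, 0.0066]
tool_rot: [0.001, 0.819, 0.573, 0.001]
contact_force: [3.5, -1.2, 3.4]
width: 0.042
grip_force: 30.3
```

>>> move_arm([
  [0,0,0,0,0,-0.004,1],
  [0,0,0,0,0,-0.012,1],
  [0,0,0,0,0,-0.024,1],
  [0,0,0,0,0,-0.04,1],
  [0,0,0,0,0,-0.06,1],
  [0,0,0,0,0,-0.08,1],
  [0,0,0,0,0,-0.1,1],
  [0,0,0,0,0,-0.115,1],
  [0,0,0,0,0,-0.12,1],
  [0,0,0,0,0,-0.12,1],
], force=40)

```text
clock: 6.25
tcp_pos: [0.5176, 0.0995, 0.1268]
tool_rot: [-0.0, 0.819, 0.573, 0.001]
contact_force: [0.2, 0.4, -0.4]
width: 0.0419
grip_force: 40.5
```

```bash
python3 - <<'E'
from h import *
o=observe();print(o["width"],o["grip_force"])
delta([.612,-.2265,.13],-.355)
s=snapshot("wrist");M=rot(o["tool_rot"])
c,st,m=blob(s["pixels"],(321,250),lambda h,s,v:(h<14)&(h>3)&(s>170)&(v>25)); print(c,st)
a=snapshot("scene")
ca,sa,_=blob(a["pixels"],(345,190),lambda h,s,v:(h<14)&(h>3)&(s>170)&(v>25)); print(ca,sa)
cv2.imwrite("pics/s3.png",cv2.convertScaleAbs(np.hstack([cv2.resize(a["pixels"][120:280,280:400,::-1],None,fx=3,fy=3),cv2.resize(s["pixels"][160:400,200:440,::-1],(480,480))[:480,:440]]),alpha=1.8))
E
```

```text
0.041861632518380355 40.53620517253876
turn 0.005452822403369362 shift [-0.2739  0.2003 -0.0035] tilt fix in tool axes [ 0.0003 -0.001  -0.    ] az -0.3495471775966306 tcp [0.5176 0.0995 0.1268] j [-0.66  0.35  0.57  1.71 -0.21  1.14 -0.38] t 6.25 w 0.041861632518380355
[320.76096957 271.73832272] [ 278  227   87   90 5652]
[362.39692308 190.75384615] [354 174  18  31 325]
```

View pics/s3.png

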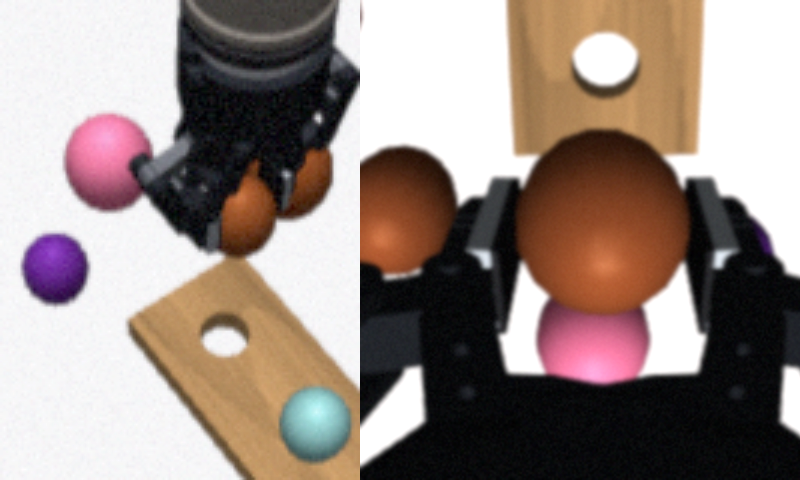

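The board hole is empty. The egg is held upright and centred between the pads at the girth. Next I carry it over the cup.

>>> move_arm([
  [0,0,0,-0.006,0.0045,0,1],
  [0,0,0,-0.022,0.016,0,1],
  [0,0,0,-0.044,0.032,0,1],
  [0,0,0,-0.067,0.049,0,1],
  [0,0,0,-0.09,0.066,0,1],
  [0,0,0,-0.113,0.0825,0,1],
  [0,0,0,-0.136,0.0995,0,1],
  [0,0,0,-0.159,0.116,0,1],
  [0,0,0,-0.182,0.133,0,1],
  [0,0,0,-0.205,0.15,0,1],
  [0,0,0,-0.228,0.1665,0,1],
  [0,0,0,-0.25,0.183,0,1],
  [0,0,0,-0.266,0.195,0,1],
  [0,0,0,-0.274,0.2,0,1],
  [0,0,0,-0.274,0.2,0,1],
  [0,0,0,-0.274,0.2,0,1],
], force=40)

```text
clock: 7.95
tcp_pos: [0.6113, -0.2256, 0.1254]
tool_rot: [-0.001, 0.819, 0.573, 0.0]
contact_force: [-0.0, 0.5, -0.9]
width: 0.0416
grip_force: 40.6
```

```bash
python3 - <<'E'
from h import *
delta([.612,-.2265,.06],-.355)
o=observe();a,b=snapshot("scene"),snapshot("top");w=snapshot("wrist")
nv=lambda h,s,v:(h>108)&(h<128)&(s>150)
ca,sa,_=blob(a["pixels"],(199,189),nv);print(ca,sa)
c=[cv2.resize(a["pixels"][120:220,140:260],None,fx=3,fy=3),cv2.resize(b["pixels"][110:210,380:500],None,fx=3,fy=3)]
cv2.imwrite("pics/s4.png",cv2.convertScaleAbs(np.vstack([np.hstack(c),cv2.resize(w["pixels"][160:400,160:480],(720,300),interpolation=cv2.INTER_AREA)])[:,:,::-1],alpha=1.8))
E
```

```text
turn 0.005726213021683635 shift [-0.0007  0.0011  0.0654] tilt fix in tool axes [-0.0016 -0.0012 -0.    ] az -0.34927378697831635 tcp [ 0.6113 -0.2256  0.1254] j [-0.03  0.62  0.6   1.34 -0.35  1.29  0.23] t 7.95 w 0.04163865906799316
[196.66819222 183.55606407] [185 169  25  29 437]
```

View pics/s4.png

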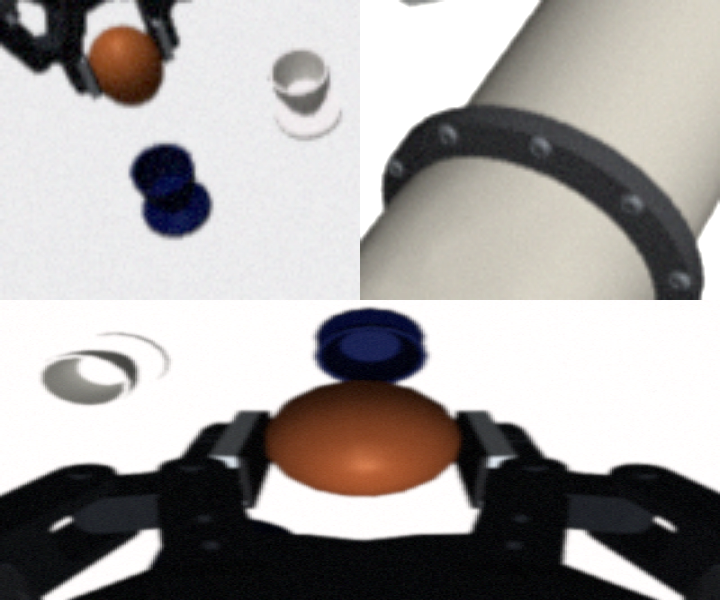

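The cup stands upright and undisturbed below the egg: scene rim (194,178), wrist rim near (325,190). Now a sideways check from the wrist view.

```bash
python3 - <<'E'
from h import *
o=observe();w=snapshot("wrist");M=rot(o["tool_rot"])
nv=lambda h,s,v:(h>108)&(h<128)&(s>120)&(v>12)
c,st,m=blob(w["pixels"],(325,195),nv);print(c,st)
xc=st[0]+st[2]/2-.5; r=np.where(m)[0]
widest=np.argmax(m.sum(1)); cols=np.where(m[widest])[0]; print("widest row",widest,cols.min(),cols.max())
q=((cols.min()+cols.max())/2,widest); a,d=wray(w,o,q)
for z in(.05,.03): p=a+d*(z-a[2])/d[2]; print(z,p,M.T@(p-o["tcp_pos"]))
for n,p in(("cup guess rim",[.612,-.227,.05]),("foot",[.612,-.227,.0])): print(n,wproj(w,M.T@(np.array(p)-o["tcp_pos"])))
a=snapshot("scene");R_=rot(a["attitude"])
def pr(p): q=a["intrinsics"]@(R_.T@(np.array(p)-a["xyz"])); return q[:2]/q[2]
# predicted scene blob bounds of the cup: foot disc & rim disc
t=np.linspace(0,6.28,60)
P=np.array([pr([.612+.0215*np.cos(k),-.227+.0215*np.sin(k),.05]) for k in t]+[pr([.612+.024*np.cos(k),-.227+.024*np.sin(k),.002]) for k in t])
_,sa,_=blob(a["pixels"],(197,184),nv); print(P.min(0),P.max(0),sa)
E
```

```text
[323.5604258  191.24984346] [ 301  168   47   58 1597]
widest row 187 302 346
0.05 [ 0.61853061 -0.21325921  0.05      ] [0.01295896 0.00242504 0.07592339]
0.03 [ 0.61692748 -0.21832074  0.03      ] [0.00762544 0.00265377 0.09591564]
cup guess rim [322.17970739 204.54950424]
foot [321.96857885 188.83608694]
[182.85582636 167.21930471] [210.30041665 198.65606103] [185 169  25  29 371]
```

>>> move_arm([
  [0,0,0,0,0.001,0.01,1],
  [0,0,0,0,0.002,0.025,1],
  [0,0,0,0,0.002,0.042,1],
  [0,0,0,0,0.002,0.056,1],
  [0,0,0,0,0.002,0.067,1],
  [0,0,0,0,0.002,0.075,1],
  [0,0,0,0,0.002,0.08,1],
  [0,0,0,0,0.002,0.084,1],
  [0,0,0,0,0.002,0.086,1],
  [0,0,0,0,0.002,0.086,1],
  [0,0,0,0,0.002,0.086,1],
])

```text
clock: 9.3
tcp_pos: [0.6139, -0.2277, 0.0405]
tool_rot: [0.0, 0.819, 0.573, 0.0]
contact_force: [-0.0, -0.3, -1.2]
width: 0.0419
grip_force: 40.6
```

>>> move_arm([
  [0,0,0,0,0,0.001,1],
  [0,0,0,0,0,0.002,1],
  [0,0,0,0,0,0.003,1],
  [0,0,0,0,0,0.004,1],
  [0,0,0,0,0,0.004,1],
])

```text
clock: 9.8
tcp_pos: [0.6133, -0.2274, 0.0358]
tool_rot: [-0.0, 0.819, 0.573, -0.0]
contact_force: [-0.2, 0.1, -1.4]
width: 0.0415
grip_force: 40.6
```

>>> move_arm([
  [0,0,0,0,0,0.001,1],
  [0,0,0,0,0,0.002,1],
  [0,0,0,0,0,0.003,1],
  [0,0,0,0,0,0.003,1],
])

```text
clock: 10.2
tcp_pos: [0.6136, -0.2277, 0.033]
tool_rot: [0.0, 0.819, 0.573, 0.0]
contact_force: [0.8, -0.4, -0.3]
width: 0.042
grip_force: 40.6
```

```bash
python3 - <<'E'
from h import *
print(observe()["contact_force"])
a=snapshot("scene");w=snapshot("wrist")
cv2.imwrite("pics/s5.png",cv2.convertScaleAbs(np.hstack([cv2.resize(a["pixels"][130:210,150:240],None,fx=4,fy=4),cv2.resize(w["pixels"][190:350,230:410],(360,320))])[:,:,::-1],alpha=2.2))
E
```

```text
[ 0.77956433 -0.37774771 -0.28204174]
```

View pics/s5.png

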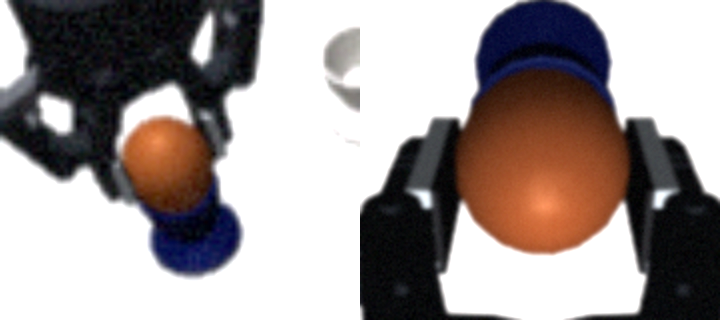

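The egg sits in the cup's mouth, lined up in both views. I'll feel for contact in 1 mm steps.

>>> move_arm([
  [0,0,0,0,0,0.001,1],
  [0,0,0,0,0,0.001,1],
  [0,0,0,0,0,0.0015,1],
  [0,0,0,0,0,0.0015,1],
])

```text
clock: 10.7
tcp_pos: [0.6139, -0.228, 0.0322]
tool_rot: [0.001, 0.819, 0.573, 0.0]
contact_force: [0.8, -0.6, 2.7]
width: 0.0417
grip_force: 40.8
```

Contact: vertical force has gone up about 3 N at the expected height. I release slowly.

>>> move_arm([
  [0,0,0,0,0,0.0005,1],
  [0,0,0,0,0,0.0005,1],
  [0,0,0,0,0,0.0005,0.1],
  [0,0,0,0,0,0.0005,0.05],
  [0,0,0,0,0,0.0005,0.0],
  [0,0,0,0,0,0.0005,-0.05],
  [0,0,0,0,0,0.0005,-0.1],
  [0,0,0,0,0,0.0005,-0.15],
  [0,0,0,0,0,0.0005,-0.2],
  [0,0,0,0,0,0.0005,-0.3],
  [0,0,0,0,0,0.0005,-0.5],
  [0,0,0,0,0,0.0005,-0.7],
  [0,0,0,0,0,0.0005,-0.7],
  [0,0,0,0,0,0.0005,-0.7],
], force=20)

```text
clock: 12.1
tcp_pos: [0.6135, -0.2275, 0.031]
tool_rot: [-0.0, 0.819, 0.573, 0.0]
contact_force: [0.2, -1.1, -0.3]
width: 0.0725
grip_force: 0.0
```

```bash
cat > chk.py <<'E'
from h import *
o=observe();print(o["clock"],o["width"],o["grip_force"],o["contact_force"])
a=snapshot("scene");w=snapshot("wrist");M=rot(o["tool_rot"])
br=lambda h,s,v:(h<14)&(h>3)&(s>170)&(v>25)
c,st,m=blob(w["pixels"],(321,265),br);ca,sa,_=blob(a["pixels"],(192,172),br);print(c,st,ca,sa)
o1,d1=ray(a,ca);o2,d2=wray(w,o,c)
t=np.linalg.lstsq(np.c_[d1,-d2],o2-o1,rcond=None)[0];print("egg",o1+t[0]*d1,o2+t[1]*d2)
print("cup blob",blob(a["pixels"],(199,189),lambda h,s,v:(h>108)&(h<128)&(s>120)&(v>12))[:2])
E
python3 chk.py
```

```text
12.1 0.0724881990289597 0.0 [ 0.2347653  -1.1115297  -0.25276739]
[321.7203844  274.33210128] [ 281  232   83   86 5411] [191.19814241 170.77399381] [181 160  21  23 323]
egg [ 0.61295891 -0.22660847  0.06966773] [ 0.61359944 -0.22774589  0.07018406]
cup blob (array([198.83982684, 189.2987013 ]), array([188, 175,  22,  23, 231], dtype=int32))
```

>>> move_arm([
  [0,0,0,0,0,-0.005,-0.7],
  [0,0,0,0,0,-0.015,-0.7],
  [0,0,0,0,0,-0.03,-0.7],
  [0,0,0,0,0,-0.05,-0.7],
  [0,0,0,0,0,-0.075,-0.7],
  [0,0,0,0,0,-0.1,-0.7],
  [0,0,0,0,0,-0.12,-0.7],
  [0,0,0,0,0,-0.13,-0.7],
  [0,0,0,0,0,-0.13,-0.7],
  [0,0,0,0,0,-0.13,-0.7],
])

```text
clock: 13.2
tcp_pos: [0.6132, -0.2273, 0.1606]
tool_rot: [-0.0, 0.819, 0.573, -0.0]
contact_force: [-0.3, -0.1, 0.4]
width: 0.0723
grip_force: 0.0
```

```bash
python3 chk.py; python3 - <<'E'
from h import *
a=snapshot("scene")
print(blob(a["pixels"],(385,261),lambda h,s,v:(h>80)&(h<100)&(s>60))[:2])
ca,sa,m=blob(a["pixels"],(192,172),lambda h,s,v:(h<14)&(h>3)&(s>170)&(v>25))
k=cv2.findContours(m.astype(np.uint8),0,1)[0][0];print(cv2.fitEllipse(k))
E
```

```text
13.2 0.07228506732435609 0.0 [-0.27215783 -0.1278927   0.3938455 ]
[322.47033104 197.35852592] [ 300  175   45   46 1601] [190.95973154 170.48993289] [181 161  21  22 298]
egg [ 0.61300415 -0.22698015  0.07039682] [ 0.61424991 -0.22790295  0.07053842]
cup blob (array([198.66666667, 189.32444444]), array([186, 175,  24,  23, 225], dtype=int32))
(array([384.7638191, 260.8040201]), array([374, 249,  23,  24, 398], dtype=int32))
((191.3090362548828, 170.7970733642578), (18.343605041503906, 21.55876922607422), 151.03988647460938)
```

```bash
python3 -c "
from rig import *
print(job_done())"
```

```text
the job is handed in; nothing more can be done
None
```

I set the brown egg gently in the navy cup, let go, backed the arm clear and handed the job in at about 13 s. The last camera check showed the egg and cup still in place and the blue egg unmoved; I did not re-measure the white egg, and no verdict came back.

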